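# Move a charged battery pack from its charger to the dolls' house lighting supply

## Task

The battery pack in the grey charger is charged: press its top to make the push-push catch let go, lift it out, stand it in the bay of the cream-coloured lighting supply and press it down until that catch holds it down. Press gently and stop as soon as you feel the end of the stroke (the contact blades bend above about 18 N), and leave the dolls' house pieces where they stand.

Things in the scene. Friction and masses are not known exactly. Their poses are not given: they have to be found in the camera images.
- pack: Battery pack: black block 38 (its x) by 60 (its y) by 58 mm tall, ribbed orange top, 0.19 to 0.29 kg. Origin: centre of its underside, z up. Fits the wells either way round. At the start it is locked in the charger, its top about 2 mm proud of the mouth: too little to grip. Released, it stands about 26 mm proud and can be gripped across its 38 mm.
- charger: Charger, fixed: grey plastic box 112 (x) by 98 (y) by 74 mm tall with a black rim round its battery well and three green lamps. Origin: centre of its underside, z up, any small yaw. It stands left or right of the supply.
- charger_bay (a point): Centre of the mouth of the charger's battery well, level with the flat top, 74 mm above the table, 20 mm towards the box's -x from its middle; axes as the charger's. The well is 41 by 63 mm (x by y: 1.5 mm clear of the pack on each side), its mouth chamfered by 2.5 mm.
- charger_carriage (a joint): Depth (m) of the sprung floor of the charger's well: 0 raised (its top 31.5 mm below the mouth), about 0.0245 locked. Push-push catch: from locked, press down to the firm end of the stroke, 5 mm further, and let up: it unlocks and the floor rises by itself in under a second with the pack. Each press to the firm end toggles it.
- supply: Lighting supply, fixed: cream painted box 112 (x) by 98 (y) by 74 mm tall with a brass rim round its battery well, a red rocker switch and three round sockets. Origin: centre of its underside, z up, any small yaw. Its well is empty at the start, the floor raised.
- supply_bay (a point): Centre of the mouth of the supply's battery well, level with the flat top, 74 mm above the table, 20 mm towards the box's -x from its middle; axes as the supply's. Well and chamfer as in the charger. Put on the raised floor, the pack stands 30.5 mm proud; locked, its top is between 9 mm proud and 3 mm below the mouth; pressing takes it 5 mm lower.
- supply_carriage (a joint): Depth (m) of the sprung floor of the supply's well: 0 raised (its top 27.5 mm below the mouth), locked at 0.0215 to 0.0335: the catch has a slotted mount set by hand and differs between units. The firm end of stroke is 5 mm past locked; it locks if pressed to within 1 mm of that end, then let up. Both springs: 4.5 N raised to 8.5 N at 40 mm, catch drag up to 2 N; at the end force climbs steeply.
- cat: White china cat figurine, 40 mm across, 60 mm tall, loose, between the two boxes. Origin at the centre of its base.
- stove: Dark toy iron stove with a chimney, 44 mm across, 95 mm tall, loose, at the far right. Origin at the centre of its base.
- chaise: Toy chaise longue with a blue seat, 36 by 90 by 41 mm, loose, beyond the boxes. Origin at the centre of its base.

How it is judged:
On the way, in this order (a step that is already met when the one before it is completed fails the run):
1. the charger's catch is released by a press: its carriage is raised with the pack standing on it in the well (value of joint charger_carriage below 0.004 m and horizontal distance between pack and charger_bay below 0.006 m and z of pack in the frame of charger_bay below -0.02 m), for 0.1 s.
2. the pack is lifted clear of the charger (z of pack in the frame of charger_bay above 0.003 m).
3. the pack stands in the supply's well on the raised carriage, or lower (horizontal distance between pack and supply_bay below 0.005 m and z of pack in the frame of supply_bay below -0.022 m), for 0.1 s.
At the end, for the whole second after the job is handed in: The pack stands upright (within 0.08 rad) and at rest in the supply's well, centred within 4 mm, its underside at least 47 mm below the mouth, with the supply's carriage locked down (20 to 35 mm deep, with nothing pressing on it); the charger's carriage is left raised (within 4 mm) (value of joint supply_carriage between 0.02 and 0.035 m and horizontal distance between pack and supply_bay below 0.004 m and z of pack in the frame of supply_bay below -0.047 m and angle between pack's own z axis and vertical below 0.08 rad and linear speed of pack below 0.02 m/s and value of joint charger_carriage below 0.004 m); the robot touches nothing.
It fails at once if the pack is pressed into the charger (its contact blades or walls) with more than 18 N (contact force between pack and charger above 18 N).
It fails at once if the pack is pressed into the supply (its contact blades or walls) with more than 18 N (contact force between pack and supply above 18 N).
It fails at once if a dolls' house piece is moved by more than 20 mm or knocked over (distance of any of cat, stove, chaise from where it was at the start of the episode above 0.02 m or angle between any of cat, stove, chaise's own z axis and vertical above 0.4 rad).
It also fails if it takes over 58 s, if anything falls off the work surface, if the arm or the gripper's body presses on something with over 40 N, if the wrist force passes 120 N, or if a joint passes its speed limit or range.

## Robot

A 7-joint arm with a two-finger parallel gripper is mounted at the origin on the work surface. World frame = base frame: x ahead of the robot, y to its left, z up, the work surface at z = 0. Lengths are in m, angles in rad, forces in N, time in s.
With the tool pointing down it reaches from about 0.4 to 0.85 m from the base axis. Payload 10.4 kg.
Tool frame: the origin (TCP) lies midway between the tips of the shut fingers; the grasp point (between the pads) lies 19 mm behind it; z points along the fingers, x is the direction in which the jaws open and shut, and the axes are right-handed (so a half turn about z gives the same grasp; the last joint's range is limited). The gripper opens to 85 mm and grips with 20 to 120 N. Pads are 22 mm wide; open, the fingers measure 114 mm over their backs; the gripper's body (76 mm by 85 mm) begins 54 mm behind the grasp point. The pads swing forward as they close: fully open they stand 13 mm farther back than shut.
Start: joints at [1.124, 0.332, -0.065, 1.46, 0.022, 1.35, -0.088], TCP at [0.257, -0.57, 0.198] pointing down, gripper open.
Joint ranges: [-2.6, 2.6], [-0.5, 2.12], [-1.47, 1.34], [0.16, 2.42], [-1.27, 4.41], [0.06, 2.06], [-2.6, 2.6]. Speed limits (rad/s): [2.22, 2.22, 2.79, 2.79, 3.14, 3.14, 3.14].

## Interface

Orientations are given as a unit quaternion [x, y, z, w].
In Python, from workcell import monitor, eyes, ticket, models gives the robot as it stands.
- The arm moves only by the tool servo_tool, never from a script. Its argument "motion" is a list of rows, each a list of 7 numbers: the opening, from 0 (shut) to 1 (fully open), then the shift along the tool's x, y, z in m, then the turn, a rotation vector about the tool's x, y, z in degrees. In form: [[fingers, tx, ty, tz, rx, ry, rz], ...]. A call has 1 to 20 rows; each row is the pose to reach, as a shift and turn from the pose commanded when the call began, along the tool's axes at that moment; what a row does not reach only later rows make up. A row lasts 1/8 s, in which the tool goes at most 62.5 mm and 10.7 degrees, less where a joint would pass 70% of its speed; a pose out of reach is approached as far as the arm can. A call with a gripper value outside its range is refused whole. The fingers move at their own pace and stop on an object; "grip_force" is the grip in N (left out, the last holds). Time passes only in rows, so rows that repeat a pose let the fingers close. It gives the time, the measured TCP pose, the force and the opening at its end, in the units of the state.
- monitor.get_obs(): the state, without advancing time (a new reading comes with each control period).
- eyes.camera(name): name is "scene" or "side" or "wrist"; returns (picture, depth): 400x640x3 uint8, blue, green, red; 400x640 float32, m along the optical axis (not along the pixel's ray), 0 where there is no reading.
- eyes.camera_info(name): a dict with "intrinsics" (3x3 intrinsics, pixels), "extrinsics" (4x4, takes a point from world to camera coordinates); the wrist camera has in their place "tool_from_camera" (4x4, takes a point from camera to tool coordinates, whose origin is the TCP and whose axes are the tool frame's). Camera axes: x right, y down, z forward; pixel columns grow to the right and rows downward; lengths in m; the calibration is good to about 2 mm. A picture is of the moment at which its call begins: read the wrist's pose just before it. camera_info takes no time and is no camera call.
- ticket.hand_in(): hands the job in, once; it reports no verdict.
Trained networks look in the newest picture that a camera, given by its name, has taken for a name from the list of things; names that differ only in an ending like _2 or _b are one class to them, and where a whole thing is asked for, a point or a joint stands for the part that bears it (a point fixed in the world has none). Each returns a list of dicts, best first, with "confidence" (0 to 1); they miss things now and then, are a little off and sometimes report something else, mostly with a low value. They report only what shows in the picture. A call takes as long as a camera call.
- models.boxes_of(camera, thing): "point" ([x, y, z] in m, in the coordinates of the camera as it stood for that picture, good to about 4 mm: the middle of the surface that is visible of it).
The state is a dict: "clock": time; "joint_pos": joint angles; "joint_velocities": joint speeds; "tau": joint torques, N m; "position": TCP position; "ee_rot": TCP orientation; "ft_force": force on the tool from outside, world axes, zero at the start; "torque": the same for the moment, N m; "grip_width": opening from 0.0 (shut) to 1.0 (fully open).
Only numpy, scipy, OpenCV 4.12 (cv2) and the standard library are available. Lean on these libraries where they do the work, as an engineer would, in place of code of your own. Each camera call takes 0.05 s, during which the arm holds its last target. There are 200 camera calls.

## Working session

There is one attempt and no reset: what is moved stays moved. The work goes in short steps, Python scripts to look and compute and a tool call to move; the robot and the scene stay as the last step left them, time stands still between calls to the robot, and variables do not carry over. Pictures are saved under pics/ and viewed, about 8 in all and at most 12, crops included, and the job is handed in when it is done.

Besides the shell and the picture viewer there is one more tool, called after ">>>" in YAML: its name, and indented under it one key for each argument. servo_tool: Moves the arm, as the interface text tells. Its arguments: {"type":"object","properties":{"motion":{"type":"array"},"grip_force":{"type":"number"}},"required":["motion"]}

```bash
mkdir -p pics; ls
python3 - <<'E'
from workcell import monitor, eyes, models
import cv2,numpy as np
o=monitor.get_obs();print({k:np.round(v,3).tolist() for k,v in o.items()})
for c in ["scene","side"]:
    im,d=eyes.camera(c);cv2.imwrite(f"pics/{c}0.png",im);np.save(f"pics/{c}0.npy",d)
    i=eyes.camera_info(c);print(c,np.round(i["intrinsics"],1).tolist(),np.round(i["extrinsics"],3).tolist())
    T=np.linalg.inv(i["extrinsics"])
    if c=="scene":
      for t in ["pack","charger","supply","cat","stove","chaise"]:
        r=models.boxes_of(c,t)
        print(t,[(np.round(T[:3,:3]@x["point"]+T[:3,3],3).tolist(),round(x["confidence"],2)) for x in r[:2]])
E
```

```text
pics
{'clock': 0.0, 'joint_pos': [1.124, 0.333, -0.065, 1.461, 0.022, 1.35, -0.088], 'joint_velocities': [0.001, 0.0, 0.0, 0.0, -0.0, 0.001, -0.0], 'tau': [-0.0, -62.544, 0.049, -39.161, 0.016, 0.01, -0.0], 'position': [0.257, -0.569, 0.198], 'ee_rot': [0.84, -0.543, -0.001, -0.0], 'ft_force': [0.289, -0.876, -0.46], 'torque': [0.025, 0.041, -0.011], 'grip_width': 1.002}
scene [[390.5, 0.0, 323.2], [0.0, 390.5, 192.9], [0.0, 0.0, 1.0]] [[0.748, 0.664, 0.007, -0.39], [0.356, -0.393, -0.848, -0.167], [-0.56, 0.637, -0.53, 1.226], [0.0, 0.0, 0.0, 1.0]]
pack [([0.5, 0.162, 0.076], 0.46)]
charger [([0.537, 0.125, 0.052], 0.67)]
supply [([0.538, 0.123, 0.052], 0.55)]
cat [([0.537, -0.014, 0.028], 0.61), ([0.605, -0.354, 0.051], 0.31)]
stove [([0.605, -0.353, 0.052], 0.65), ([0.714, -0.037, 0.035], 0.34)]
chaise [([0.604, -0.351, 0.049], 0.71), ([0.715, -0.034, 0.035], 0.61)]
side [[363.0, 0.0, 319.6], [0.0, 363.0, 194.8], [0.0, 0.0, 1.0]] [[-0.672, -0.74, 0.001, 0.37], [-0.415, 0.376, -0.828, 0.34], [0.613, -0.557, -0.561, 0.342], [0.0, 0.0, 0.0, 1.0]]
```

View pics/scene0.png

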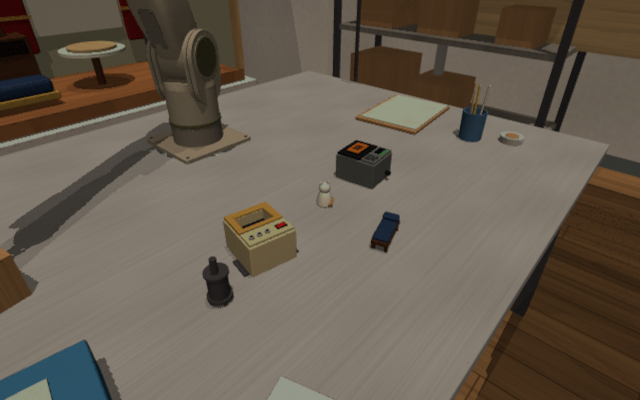

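View pics/side0.png

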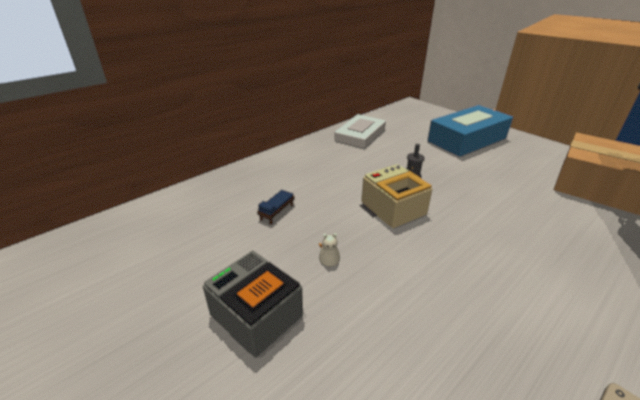

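The scene view shows the charger (365,160) with the orange pack top, the supply (260,238) with an empty brass-rimmed well, the cat (325,195) between them, the stove (218,285) and the chaise (385,232). In the side view the charger is at (255,298) and the supply at (397,193). Both wells are on the robot's side of their boxes.

```bash
cat > h.py <<'E'
import cv2,numpy as np
from workcell import eyes,monitor
from scipy.spatial.transform import Rotation as R
def cloud(d,K,T):
    v,u=np.mgrid[:400,:640]
    p=np.stack([(u-K[0,2])*d/K[0,0],(v-K[1,2])*d/K[1,1],d],-1)
    return p@T[:3,:3].T+T[:3,3]
E
python3 - <<'E'
from h import *
for c in ["scene","side"]:
    i=eyes.camera_info(c);d=np.load(f"pics/{c}0.npy");im=cv2.imread(f"pics/{c}0.png")
    P=cloud(d,np.array(i["intrinsics"]),np.linalg.inv(i["extrinsics"]))
    for n,cx,cy in [("charger",.53,.14),("supply",.53,-.2)]:
        near=(np.hypot(P[...,0]-cx,P[...,1]-cy)<.12)&(d>0)
        m=near&(abs(P[...,2]-.074)<.006)
        q=P[m]; r=cv2.minAreaRect((q[:,:2]*1000).astype(np.float32))
        print(c,n,m.sum(),"z",np.median(q[:,2]).round(4),"rect",np.round(r[0],1),np.round(r[1],1),round(r[2],1))
        hsv=cv2.cvtColor(im,cv2.COLOR_BGR2HSV)
        o=m&(hsv[...,0]>5)&(hsv[...,0]<22)&(hsv[...,1]>170)&(hsv[...,2]>110)
        if o.sum()>20:
            q=P[o];r=cv2.minAreaRect((q[:,:2]*1000).astype(np.float32));print("   orange",o.sum(),np.median(q[:,2]).round(4),np.round(r[0],1),np.round(r[1],1),round(r[2],1))
print(np.round(eyes.camera_info("wrist")["tool_from_camera"],3).tolist(),np.round(eyes.camera_info("wrist")["intrinsics"],1).tolist())
E
```

```text
scene charger 761 z 0.0739 rect [516.5 162.5] [109.5  99.2] 5.3
   orange 79 0.0771 [496.6 160.3] [32.2 53.9] 8.8
scene supply 1491 z 0.074 rect [ 551.1 -220.5] [ 96.3 112. ] 78.8
   orange 501 0.074 [ 532.9 -218.1] [89.2 63.1] 78.1
side charger 3931 z 0.0745 rect [515.1 166.2] [110.1  96.4] 6.6
   orange 793 0.0775 [496.7 162.4] [37.  58.3] 6.5
side supply 1073 z 0.0738 rect [ 551.1 -217.9] [ 97.5 110.1] 78.8
   orange 206 0.0737 [ 528.8 -213.1] [89.3 62.3] 77.1
[[1.0, 0.0, 0.001, -0.0], [-0.0, 0.948, 0.318, -0.081], [-0.001, -0.318, 0.948, -0.175], [0.0, 0.0, 0.0, 1.0]] [[283.1, 0.0, 321.2], [0.0, 283.1, 197.6], [0.0, 0.0, 1.0]]
```

>>> servo_tool:
  motion:
    - [0,-0.21,-0.395,0,0,0,-54.5]
    - [0,-0.21,-0.395,0,0,0,-54.5]
    - [0,-0.21,-0.395,0,0,0,-54.5]
    - [0,-0.21,-0.395,0,0,0,-54.5]
    - [0,-0.21,-0.395,0,0,0,-54.5]
    - [0,-0.21,-0.395,0,0,0,-54.5]
    - [0,-0.21,-0.395,0,0,0,-54.5]
    - [0,-0.21,-0.395,0,0,0,-54.5]
    - [0,-0.21,-0.395,0,0,0,-54.5]
    - [0,-0.21,-0.395,0,0,0,-54.5]
    - [0,-0.21,-0.395,0,0,0,-54.5]

```text
clock: 1.78
position: [0.5299, -0.2175, 0.1984]
ee_rot: [0.995, -0.099, -0.0, 0.0]
ft_force: [-0.8, -0.2, -0.0]
grip_width: -0.0
```

```bash
cat >> h.py <<'E'
def wrist(name,cx,cy):
    o=monitor.get_obs();im,d=eyes.camera("wrist");i=eyes.camera_info("wrist")
    T=np.eye(4);T[:3,:3]=R.from_quat(o["ee_rot"]).as_matrix();T[:3,3]=o["position"];T=T@np.array(i["tool_from_camera"])
    cv2.imwrite(f"pics/{name}.png",im)
    P=cloud(d,np.array(i["intrinsics"]),T)
    near=(np.hypot(P[...,0]-cx,P[...,1]-cy)<.085)&(d>0)
    m=near&(abs(P[...,2]-.075)<.006);q=P[m]
    r=cv2.minAreaRect((q[:,:2]*1000).astype(np.float32));print("box",m.sum(),np.median(q[:,2]).round(4),np.round(r[0],1),np.round(r[1],1),round(r[2],1))
    h=cv2.cvtColor(im,cv2.COLOR_BGR2HSV)
    o=m&(h[...,0]>5)&(h[...,0]<24)&(h[...,1]>150)&(h[...,2]>90)
    q=P[o];r=cv2.minAreaRect((q[:,:2]*1000).astype(np.float32));print("orange",o.sum(),np.median(q[:,2]).round(4),np.round(r[0],1),np.round(r[1],1),round(r[2],1))
    return im,P,d
E
python3 - <<'E'
from h import *
im,P,d=wrist("w_sup",.551,-.219)
# well interior: points below mouth near bay
m=(np.hypot(P[...,0]-.531,P[...,1]+.215)<.05)&(P[...,2]<.068)&(P[...,2]>.03)
q=P[m];r=cv2.minAreaRect((q[:,:2]*1000).astype(np.float32));print("well",m.sum(),np.round(r[0],1),np.round(r[1],1),round(r[2],1),np.median(q[:,2]))
E
```

```text
box 5714 0.0736 [ 550.7 -219.1] [ 94.7 106.5] 78.1
orange 2175 0.0734 [ 530.8 -216. ] [92.5 66.3] 78.1
well 2374 [ 532.5 -208.8] [83.7 72.3] 78.2 0.04653868029090952
```

View pics/w_sup.png

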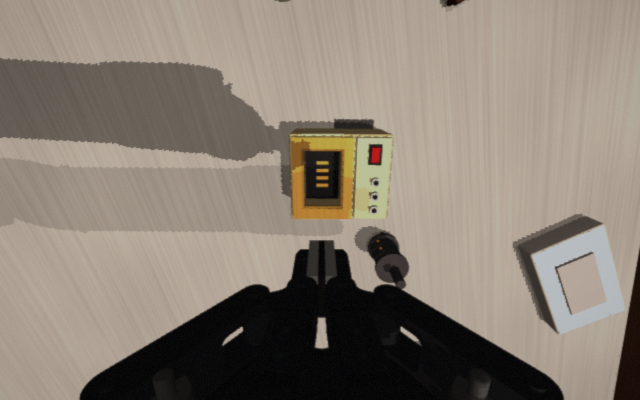

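Supply view: the box spans (292..390, 130..218), the well is at about (323,178), and the stove (385,255) is next to the fingers but clear. Now the charger.

>>> servo_tool:
  motion:
    - [0,-0.108,-0.366,0,0,0,-17.7]
    - [0,-0.108,-0.366,0,0,0,-17.7]
    - [0,-0.108,-0.366,0,0,0,-17.7]
    - [0,-0.108,-0.366,0,0,0,-17.7]
    - [0,-0.108,-0.366,0,0,0,-17.7]
    - [0,-0.108,-0.366,0,0,0,-17.7]
    - [0,-0.108,-0.366,0,0,0,-17.7]
    - [0,-0.108,-0.366,0,0,0,-17.7]
    - [0,-0.108,-0.366,0,0,0,-17.7]

```text
clock: 2.95
position: [0.4965, 0.1621, 0.1982]
ee_rot: [0.998, 0.055, -0.0, 0.0]
ft_force: [0.2, -0.3, -0.3]
grip_width: 0.001
```

Run:
```python
from h import *
im,P,d=wrist("w_chg",.5155,.165)
o=monitor.get_obs();print(o["position"],R.from_quat(o["ee_rot"]).as_matrix()[:,:2].round(4).tolist(),o["ft_force"],o["clock"])
```

```text
box 7578 0.0739 [515.1 165.6] [106.7  93.8] 6.1
orange 1461 0.0768 [495.6 162. ] [34.6 57.5] 5.6
[0.49650767 0.16217687 0.19816604] [[0.9939, 0.1099], [0.1099, -0.9939], [-0.0001, 0.0007]] [ 0.38848203 -0.41592479  0.16778416] 3.0
```

View pics/w_chg.png

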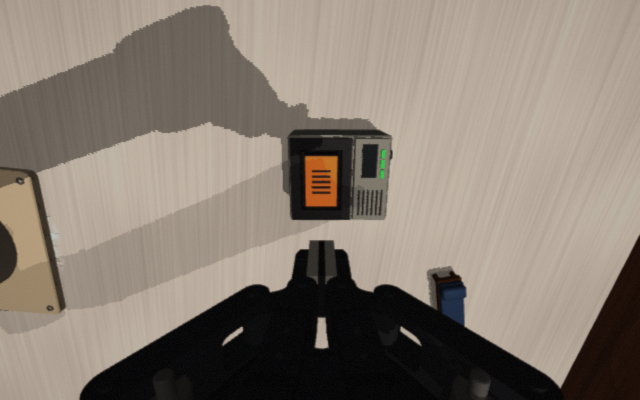

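Charger view: the orange pack top is at (322,181), centred under the fingers, and the well estimate of about (495.5, 162.5) mm agrees with the fixed cameras. Next I go down to just above the pack, then press in small steps.

>>> servo_tool:
  motion:
    - [0,-0.001,0,0.06,0,0,0.2]
    - [0,-0.001,0,0.105,0,0,0.2]
    - [0,-0.001,0,0.117,0,0,0.2]
    - [0,-0.001,0,0.119,0,0,0.2]
    - [0,-0.001,0,0.119,0,0,0.2]

```text
clock: 3.62
position: [0.4962, 0.1642, 0.081]
ee_rot: [0.999, 0.055, 0.001, -0.0]
ft_force: [0.3, -0.6, -0.0]
grip_width: -0.002
```

>>> servo_tool:
  motion:
    - [0,0,0,0.001,0,0,0]
    - [0,0,0,0.002,0,0,0]
    - [0,0,0,0.003,0,0,0]
    - [0,0,0,0.003,0,0,0]

```text
clock: 4.12
position: [0.495, 0.164, 0.0763]
ee_rot: [0.998, 0.055, -0.0, 0.0]
ft_force: [-0.1, -0.8, -0.0]
grip_width: -0.001
```

>>> servo_tool:
  motion:
    - [0,0,0,0.001,0,0,0]
    - [0,0,0,0.002,0,0,0]
    - [0,0,0,0.002,0,0,0]

```text
clock: 4.5
position: [0.4949, 0.164, 0.0742]
ee_rot: [0.998, 0.055, -0.0, 0.0]
ft_force: [0.6, 0.1, -0.1]
grip_width: 0.001
```

>>> servo_tool:
  motion:
    - [0,0,0,0.001,0,0,0]
    - [0,0,0,0.0015,0,0,0]
    - [0,0,0,0.0015,0,0,0]

```text
clock: 4.88
position: [0.495, 0.164, 0.0727]
ee_rot: [0.998, 0.055, -0.0, 0.0]
ft_force: [-0.4, -0.5, -0.2]
grip_width: 0.003
```

>>> servo_tool:
  motion:
    - [0,0,0,0.0005,0,0,0]
    - [0,0,0,0.001,0,0,0]
    - [0,0,0,0.001,0,0,0]

```text
clock: 5.25
position: [0.495, 0.164, 0.0717]
ee_rot: [0.998, 0.055, -0.0, 0.0]
ft_force: [-0.5, 0.0, -1.0]
grip_width: -0.0
```

Run:
```python
from h import *
o=monitor.get_obs();print(o["position"],o["ft_force"],o["tau"])
im,d=eyes.camera("side");cv2.imwrite("pics/s1.png",cv2.resize(im[180:380,150:350],None,fx=3,fy=3))
```

```text
[0.49498342 0.16402441 0.07173482] [-0.45560821  0.00540739 -0.9926668 ] [-3.31591124e-03 -4.69905353e+01 -7.19219998e+00 -3.43473315e+01
  2.09738774e-02 -8.17548658e-03 -4.93273081e-03]
```

View pics/s1.png

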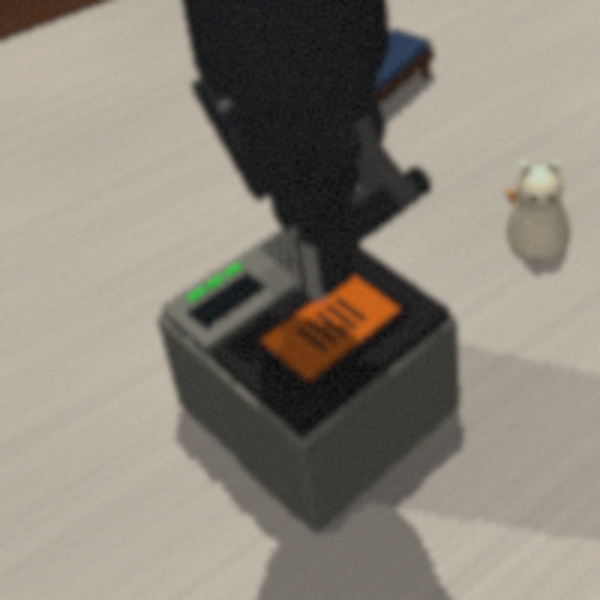

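Run:
```python
from h import *
i=eyes.camera_info("side");K=np.array(i["intrinsics"]);E=np.array(i["extrinsics"])
for z in (.072,.077,.085,.09,.1):
    p=K@(E[:3,:3]@[.495,.164,z]+E[:3,3]);p=p[:2]/p[2];print(z,(p-[150,180])*3)
im,d=eyes.camera("side");P=cloud(d,K,np.linalg.inv(E))
for u,v in [(315,290),(318,280),(310,270),(300,250),(325,340)]:
    print(u,v,P[180+v//3,150+u//3].round(4))
```

```text
0.072 [330.39308544 333.55512326]
0.077 [329.42311013 326.31514296]
0.085 [327.84881895 314.56449633]
0.09 [326.85065068 307.11408136]
0.1 [324.82061073 291.96168622]
315 290 [0.4884 0.1722 0.1136]
318 280 [0.4882 0.1702 0.118 ]
310 270 [0.488  0.174  0.1263]
300 250 [0.4929 0.1743 0.1356]
325 340 [0.4899 0.1704 0.0776]
```

Run:
```python
from h import *
im,d=eyes.camera("wrist");i=eyes.camera_info("wrist");T=np.array(i["tool_from_camera"])
P=cloud(d,np.array(i["intrinsics"]),T)
for v in range(215,275,5): print(v,[P[v,u].round(3).tolist() for u in (313,328)])
cv2.imwrite("pics/w2.png",cv2.resize(im[120:300,220:420],None,fx=3,fy=3))
```

```text
215 [[-0.006, -0.013, -0.006], [0.004, -0.012, -0.004]]
220 [[-0.006, -0.009, -0.005], [0.004, -0.01, -0.006]]
225 [[-0.006, -0.006, -0.006], [0.004, -0.006, -0.006]]
230 [[-0.006, -0.002, -0.005], [0.004, -0.002, -0.004]]
235 [[-0.006, 0.001, -0.005], [0.004, 0.001, -0.005]]
240 [[-0.005, -0.011, -0.037], [0.003, -0.011, -0.037]]
245 [[-0.005, -0.01, -0.041], [0.003, -0.011, -0.042]]
250 [[-0.005, -0.011, -0.048], [0.003, -0.011, -0.048]]
255 [[-0.004, -0.011, -0.053], [0.003, -0.011, -0.053]]
260 [[-0.004, -0.011, -0.058], [0.003, -0.01, -0.056]]
265 [[-0.004, -0.012, -0.063], [0.003, -0.011, -0.062]]
270 [[-0.004, -0.011, -0.066], [0.003, -0.011, -0.066]]
```

View pics/w2.png

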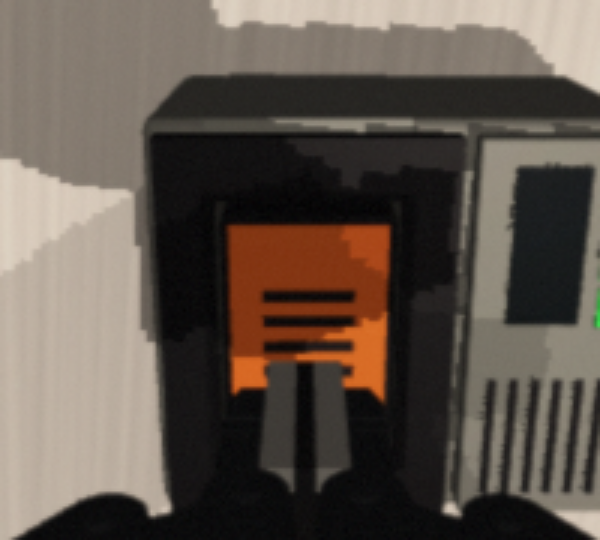

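The pack hasn't been touched. Both the wrist depth (tips at tool z ≈ -36 mm, pack top at -5 mm) and the side view (tips at about 105-110 mm height) put the real fingertips about 35 mm behind the stated TCP. I'll go by that measured offset: the tips are about 31 mm above the pack.

>>> servo_tool:
  motion:
    - [0,0,0.001,0.012,0,0,0]
    - [0,0,0.001,0.022,0,0,0]
    - [0,0,0.001,0.025,0,0,0]
    - [0,0,0.001,0.025,0,0,0]

```text
clock: 5.9
position: [0.4949, 0.1631, 0.0464]
ee_rot: [0.998, 0.055, -0.0, -0.0]
ft_force: [-0.0, -0.7, 0.6]
grip_width: -0.001
```

>>> servo_tool:
  motion:
    - [0,0,0,0.001,0,0,0]
    - [0,0,0,0.002,0,0,0]
    - [0,0,0,0.003,0,0,0]
    - [0,0,0,0.003,0,0,0]

```text
clock: 6.4
position: [0.4952, 0.1631, 0.0439]
ee_rot: [0.998, 0.055, 0.0, 0.0]
ft_force: [-0.1, -0.7, 1.3]
grip_width: -0.001
```

>>> servo_tool:
  motion:
    - [0,0,0,0.001,0,0,0]
    - [0,0,0,0.002,0,0,0]
    - [0,0,0,0.002,0,0,0]

```text
clock: 6.78
position: [0.4952, 0.1631, 0.0419]
ee_rot: [0.998, 0.055, 0.0, 0.0]
ft_force: [-0.4, 0.0, 4.6]
grip_width: -0.001
```

>>> servo_tool:
  motion:
    - [0,0,0,0.0005,0,0,0]
    - [0,0,0,0.001,0,0,0]
    - [0,0,0,0.001,0,0,0]

```text
clock: 7.15
position: [0.4952, 0.1631, 0.0408]
ee_rot: [0.998, 0.055, 0.0, -0.0]
ft_force: [-1.2, 0.1, 3.6]
grip_width: -0.001
```

>>> servo_tool:
  motion:
    - [0,0,0,0.0005,0,0,0]
    - [0,0,0,0.001,0,0,0]
    - [0,0,0,0.001,0,0,0]

```text
clock: 7.52
position: [0.4952, 0.163, 0.0398]
ee_rot: [0.998, 0.055, 0.0, -0.0]
ft_force: [-1.4, 0.4, 4.6]
grip_width: -0.001
```

>>> servo_tool:
  motion:
    - [0,0,0,0.0005,0,0,0]
    - [0,0,0,0.0005,0,0,0]

```text
clock: 7.78
position: [0.4952, 0.1631, 0.0393]
ee_rot: [0.998, 0.055, 0.0, 0.0]
ft_force: [-0.4, 0.3, 5.1]
grip_width: -0.003
```

>>> servo_tool:
  motion:
    - [0,0,0,0.0005,0,0,0]
    - [0,0,0,0.0005,0,0,0]

```text
clock: 8.02
position: [0.4951, 0.1631, 0.0388]
ee_rot: [0.998, 0.055, 0.0, -0.0]
ft_force: [-1.8, -0.2, 4.1]
grip_width: 0.002
```

>>> servo_tool:
  motion:
    - [0,0,0,0.0005,0,0,0]
    - [0,0,0,0.0005,0,0,0]

```text
clock: 8.28
position: [0.4952, 0.1631, 0.0383]
ee_rot: [0.998, 0.055, 0.0, -0.0]
ft_force: [-1.4, 0.3, 5.3]
grip_width: 0.002
```

>>> servo_tool:
  motion:
    - [0,0,0,0.0005,0,0,0]
    - [0,0,0,0.0005,0,0,0]

```text
clock: 8.52
position: [0.4951, 0.1631, 0.0378]
ee_rot: [0.998, 0.055, 0.0, 0.0]
ft_force: [-0.4, -0.1, 4.2]
grip_width: 0.0
```

>>> servo_tool:
  motion:
    - [0,0,0,0.0004,0,0,0]
    - [0,0,0,0.0004,0,0,0]

```text
clock: 8.78
position: [0.4951, 0.1631, 0.0375]
ee_rot: [0.998, 0.055, -0.0, 0.0]
ft_force: [-1.9, -0.2, 6.2]
grip_width: -0.0
```

>>> servo_tool:
  motion:
    - [0,0,0,0.0004,0,0,0]
    - [0,0,0,0.0004,0,0,0]

```text
clock: 9.02
position: [0.4952, 0.163, 0.0372]
ee_rot: [0.998, 0.055, 0.0, 0.0]
ft_force: [-1.8, -1.3, 7.1]
grip_width: 0.003
```

>>> servo_tool:
  motion:
    - [0,0,0,0.0003,0,0,0]
    - [0,0,0,0.0003,0,0,0]

```text
clock: 9.28
position: [0.4951, 0.1631, 0.037]
ee_rot: [0.998, 0.055, 0.0, 0.0]
ft_force: [-3.3, -0.6, 10.0]
grip_width: 0.0
```

The force rises to 10 N at the end of a stroke of about 5 mm, so I let up.

>>> servo_tool:
  motion:
    - [0,0,0,-0.01,0,0,0]
    - [0,0,0,-0.05,0,0,0]
    - [0.5,0,0,-0.085,0,0,0]
    - [1,0,0,-0.085,0,0,0]
    - [1,0,0,-0.085,0,0,0]
    - [1,0,0,-0.085,0,0,0]
    - [1,0,0,-0.085,0,0,0]
    - [1,0,0,-0.085,0,0,0]

```text
clock: 10.28
position: [0.4949, 0.163, 0.1213]
ee_rot: [0.998, 0.055, -0.0, 0.0]
ft_force: [0.4, -0.6, 0.1]
grip_width: 1.0
```

```bash
cat > pk.py <<'E'
from h import *
import sys
def top(c,cx,cy,r=.06):
    o=monitor.get_obs();im,d=eyes.camera(c);i=eyes.camera_info(c)
    if c=="wrist":
        T=np.eye(4);T[:3,:3]=R.from_quat(o["ee_rot"]).as_matrix();T[:3,3]=o["position"];T=T@np.array(i["tool_from_camera"])
    else: T=np.linalg.inv(i["extrinsics"])
    P=cloud(d,np.array(i["intrinsics"]),T);h=cv2.cvtColor(im,cv2.COLOR_BGR2HSV)
    m=(np.hypot(P[...,0]-cx,P[...,1]-cy)<r)&(d>0)&(h[...,0]>5)&(h[...,0]<16)&(h[...,1]>190)&(h[...,2]>70)
    q=P[m]
    if len(q)<10: print(c,"none");return im,P
    rr=cv2.minAreaRect((q[:,:2]*1000).astype(np.float32));print(c,len(q),"z",np.percentile(q[:,2],[10,50,90]).round(4),np.round(rr[0],1),np.round(rr[1],1),round(rr[2],1));return im,P
E
python3 - <<'E'
from pk import *
for c in ["side","wrist"]: im,P=top(c,.4955,.1625)
o=monitor.get_obs();print(o["position"],R.from_quat(o["ee_rot"]).as_matrix()[:,0],o["ft_force"],o["clock"])
i=eyes.camera_info("wrist");T=np.array(i["tool_from_camera"])
im,d=eyes.camera("wrist");Pt=cloud(d,np.array(i["intrinsics"]),T)
m=(d>0)&(abs(Pt[...,1])<.02)&(Pt[...,2]>-.075)&(Pt[...,2]<-.03)&(abs(Pt[...,0])<.07)&(im.max(2)<90)
q=Pt[m]
for s in (-1,1):
    w=q[q[:,0]*s>0.005]
    if len(w): print(s,len(w),"xrange",np.percentile(w[:,0],[2,98]).round(4),"z",np.percentile(w[:,2],[2,98]).round(4),"ymin",w[:,1].min().round(4))
E
```

```text
side 683 z [0.1003 0.1011 0.102 ] [495.2 163.6] [35.1 54.7] 6.1
wrist 2852 z [0.0997 0.1005 0.1013] [495.2 162. ] [35.  57.8] 6.6
[0.49501049 0.16306756 0.1215109 ] [ 9.93983028e-01  1.09533708e-01 -3.26903233e-04] [ 0.50419295 -1.12638917 -0.87341818] 10.375
-1 1544 xrange [-0.056  -0.0426] z [-0.0746 -0.0486] ymin -0.012
1 1547 xrange [0.0421 0.055 ] z [-0.0747 -0.0472] ymin -0.0121
```

Released: the top now stands at about 100.5 mm, and the pack is centred at (495.2, 162.5). I descend with the fingers open and grip; at TCP z ≈ 0.038 the tips stay just above the charger's top.

>>> servo_tool:
  motion:
    - [1,0,0.0005,0.04,0,0,0]
    - [1,0,0.0005,0.07,0,0,0]
    - [1,0,0.0005,0.081,0,0,0]
    - [1,0,0.0005,0.083,0,0,0]
    - [1,0,0.0005,0.083,0,0,0]
  grip_force: 40

```text
clock: 11.05
position: [0.4959, 0.1629, 0.0397]
ee_rot: [0.998, 0.055, 0.001, -0.0]
ft_force: [0.6, 0.8, -0.1]
grip_width: 0.997
```

>>> servo_tool:
  motion:
    - [0.6,0,0,0,0,0,0]
    - [0.3,0,0,0,0,0,0]
    - [0.3,0,0,0,0,0,0]
    - [0.3,0,0,0,0,0,0]
    - [0.3,0,0,0,0,0,0]

```text
clock: 11.68
position: [0.4961, 0.1628, 0.04]
ee_rot: [0.998, 0.055, 0.001, 0.0]
ft_force: [-1.0, -1.0, 9.9]
grip_width: 0.436
```

>>> servo_tool:
  motion:
    - [0.3,0,0,-0.002,0,0,0]
    - [0.3,0,0,-0.004,0,0,0]
    - [0.3,0,0,-0.004,0,0,0]

```text
clock: 12.05
position: [0.495, 0.1625, 0.0426]
ee_rot: [0.998, 0.055, -0.0, 0.0]
ft_force: [-0.0, -0.4, -2.6]
grip_width: 0.435
```

Run:
```python
from pk import *
for c in ["side","wrist"]: im,P=top(c,.4955,.1625)
o=monitor.get_obs();print(o["position"],o["ft_force"],o["grip_width"],o["clock"])
```

```text
side 324 z [0.1029 0.1038 0.1047] [492.1 167.4] [51.8 39.2] 79.9
wrist 6320 z [0.1024 0.1031 0.1037] [494.5 162.7] [34.7 57.4] 6.3
[0.49502333 0.16245483 0.0425185 ] [ 0.46565617  0.03997522 -2.01961936] 0.4357943312982655 12.15
```

Held: the wrist reads -2.6 N, and the pack is centred in the grip with its top 60.6 mm above the TCP. I lift, then carry it over to the supply.

>>> servo_tool:
  motion:
    - [0.3,0,0,-0.015,0,0,0]
    - [0.3,0,0,-0.04,0,0,0]
    - [0.3,0,0,-0.07,0,0,0]
    - [0.3,0,0,-0.082,0,0,0]
    - [0.3,0,0.03,-0.082,0,0,0]
    - [0.3,0,0.08,-0.082,0,0,4]
    - [0.3,-0.002,0.13,-0.082,0,0,9]
    - [0.3,-0.003,0.18,-0.082,0,0,14]
    - [0.3,-0.004,0.23,-0.082,0,0,17.8]
    - [0.3,-0.005,0.28,-0.082,0,0,17.8]
    - [0.3,-0.0055,0.33,-0.082,0,0,17.8]
    - [0.3,-0.0055,0.365,-0.082,0,0,17.8]
    - [0.3,-0.0055,0.38,-0.082,0,0,17.8]
    - [0.3,-0.0055,0.38,-0.082,0,0,17.8]
    - [0.3,-0.0055,0.38,-0.082,0,0,17.8]

```text
clock: 14.02
position: [0.5315, -0.2137, 0.1247]
ee_rot: [0.995, -0.099, -0.0, -0.0]
ft_force: [-0.5, -0.4, -2.7]
grip_width: 0.433
```

Run:
```python
from pk import *
o=monitor.get_obs();Rm=R.from_quat(o["ee_rot"]).as_matrix();print(o["position"],Rm[:,:2].tolist(),o["ft_force"],o["grip_width"],o["clock"])
im,P=top("wrist",.531,-.2155);cv2.imwrite("pics/w3.png",im)
# box top on visible supply (side camera too): rect
m=(np.hypot(P[...,0]-.551,P[...,1]+.219)<.085)&(abs(P[...,2]-.074)<.004);q=P[m]
print("box",len(q),cv2.minAreaRect((q[:,:2]*1000).astype(np.float32)))
```

```text
[ 0.5315163  -0.21370647  0.12471465] [[0.98030827039655, -0.19747327574527723], [-0.19747320216212194, -0.9803079793850293], [-0.00017152248349726253, -0.0007555927940386604]] [-0.46698612 -0.41028224 -2.68679467] 0.43262123938133107 14.025
wrist 6211 z [0.1845 0.1852 0.1859] [ 531.1 -213.7] [57.1 34.6] 78.5
box 6492 ((550.7730102539062, -219.60870361328125), (92.34042358398438, 106.74298858642578), 78.15827178955078)
```

View pics/w3.png

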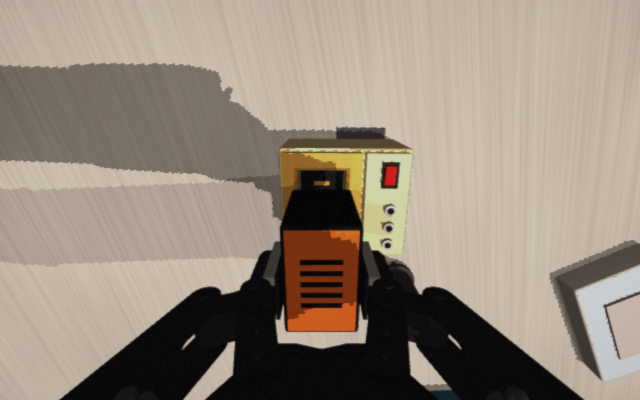

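Wrist view: the pack is held upright over the supply at (322,270), with the well's far end visible at (323,180). It needs about 1.8 mm more along tool y. I lower it to the mouth, then ease it in.

>>> servo_tool:
  motion:
    - [0.3,0,0.0018,0.02,0,0,0.2]
    - [0.3,0,0.0018,0.04,0,0,0.2]
    - [0.3,0,0.0018,0.047,0,0,0.2]
    - [0.3,0,0.0018,0.05,0,0,0.2]
    - [0.3,0,0.0018,0.05,0,0,0.2]
    - [0.3,0,0.0018,0.05,0,0,0.2]

```text
clock: 14.82
position: [0.5313, -0.2176, 0.0754]
ee_rot: [0.995, -0.102, 0.001, 0.0]
ft_force: [0.0, 0.4, -1.6]
grip_width: 0.439
```

>>> servo_tool:
  motion:
    - [0.3,0,0,0.001,0,0,0]
    - [0.3,0,0,0.002,0,0,0]
    - [0.3,0,0,0.003,0,0,0]
    - [0.3,0,0,0.004,0,0,0]
    - [0.3,0,0,0.004,0,0,0]

```text
clock: 15.45
position: [0.5311, -0.2174, 0.0707]
ee_rot: [0.995, -0.102, 0.0, -0.0]
ft_force: [-0.1, -0.0, -3.3]
grip_width: 0.438
```

>>> servo_tool:
  motion:
    - [0.3,0,-0.0015,-0.002,0,0,0]
    - [0.3,0,-0.0015,-0.002,0,0,0]
    - [0.3,0,-0.0015,-0.002,0,0,0]

```text
clock: 15.82
position: [0.5312, -0.2161, 0.0727]
ee_rot: [0.995, -0.102, 0.0, 0.0]
ft_force: [-0.2, 0.7, -2.7]
grip_width: 0.436
```

Run:
```python
from pk import *
for c in ("wrist","side"): im,P=top(c,.531,-.2155)
o=monitor.get_obs();print(o["position"],o["ft_force"],o["clock"])
```

```text
wrist 6215 z [0.1325 0.1332 0.1339] [ 530.8 -216.1] [57.1 34.6] 78.2
side 94 z [0.133  0.1336 0.1343] [ 533.2 -209.9] [30.1 48.5] 3.4
[ 0.53118419 -0.21618736  0.07271474] [ 0.19894854 -0.57150874 -2.52491412] 15.925
```

>>> servo_tool:
  motion:
    - [0.3,0,0,0.002,0,0,0]
    - [0.3,0,0,0.004,0,0,0]
    - [0.3,0,0,0.006,0,0,0]
    - [0.3,0,0,0.008,0,0,0]
    - [0.3,0,0,0.008,0,0,0]

```text
clock: 16.55
position: [0.5311, -0.216, 0.0645]
ee_rot: [0.995, -0.102, -0.0, -0.0]
ft_force: [0.1, 1.4, -2.3]
grip_width: 0.44
```

>>> servo_tool:
  motion:
    - [0.3,0,0,0.002,0,0,0]
    - [0.3,0,0,0.004,0,0,0]
    - [0.3,0,0,0.006,0,0,0]
    - [0.3,0,0,0.008,0,0,0]
    - [0.3,0,0,0.008,0,0,0]

```text
clock: 17.18
position: [0.5311, -0.216, 0.0565]
ee_rot: [0.995, -0.102, -0.0, -0.0]
ft_force: [0.1, -0.1, -2.5]
grip_width: 0.439
```

>>> servo_tool:
  motion:
    - [0.3,0,0,0.004,0,0,0]
    - [0.3,0,0,0.008,0,0,0]
    - [0.3,0,0,0.011,0,0,0]
    - [0.3,0,0,0.0115,0,0,0]
    - [0.3,0,0,0.0115,0,0,0]

```text
clock: 17.8
position: [0.5313, -0.2161, 0.0452]
ee_rot: [0.995, -0.102, 0.0, 0.0]
ft_force: [0.3, -1.0, -3.0]
grip_width: 0.438
```

>>> servo_tool:
  motion:
    - [0.3,0,0,0.0005,0,0,0]
    - [0.3,0,0,0.001,0,0,0]
    - [0.3,0,0,0.0015,0,0,0]
    - [0.3,0,0,0.0015,0,0,0]

```text
clock: 18.3
position: [0.5313, -0.2161, 0.044]
ee_rot: [0.995, -0.102, 0.0, 0.0]
ft_force: [-1.4, 0.2, 0.8]
grip_width: 0.436
```

The pack is on the raised floor (reaction from -3 to +0.8 N). I release it, rise, and shut the fingers above the pack.

>>> servo_tool:
  motion:
    - [0.7,0,0,0,0,0,0]
    - [0.7,0,0,0,0,0,0]
    - [0.7,0,0,-0.005,0,0,0]
    - [0.7,0,0,-0.05,0,0,0]
    - [0.7,0,0,-0.06,0,0,0]
    - [0,0,0,-0.06,0,0,0]
    - [0,0,0,-0.06,0,0,0]
    - [0,0,0,-0.06,0,0,0]
    - [0,0,0,-0.06,0,0,0]
    - [0,0,0,-0.06,0,0,0]

```text
clock: 19.55
position: [0.5311, -0.216, 0.1034]
ee_rot: [0.995, -0.102, -0.0, -0.0]
ft_force: [0.9, 0.1, 0.3]
grip_width: 0.001
```

Run:
```python
from pk import *
im,P=top("wrist",.531,-.2155);cv2.imwrite("pics/w4.png",im)
o=monitor.get_obs();print(o["position"],o["ft_force"],o["grip_width"],o["clock"])
```

```text
wrist 2308 z [0.1037 0.1045 0.1053] [ 531.9 -209.8] [43.8 34.6] 78.3
[ 0.53117654 -0.2160151   0.10353289] [-0.12591538  0.15248151 -0.41287473] -0.0011590021303312067 19.6
```

Pack top at 104.5 mm, which is 30.5 mm proud as it should be. Now I press: quickly to a depth of about 22 mm (above the shallowest possible end), then in small steps.

>>> servo_tool:
  motion:
    - [0,0,0,0.02,0,0,0]
    - [0,0,0,0.028,0,0,0]
    - [0,0,0,0.031,0,0,0]
    - [0,0,0,0.033,0,0,0]
    - [0,0,0,0.035,0,0,0]
    - [0,0,0,0.035,0,0,0]

```text
clock: 20.35
position: [0.5314, -0.2161, 0.069]
ee_rot: [0.995, -0.102, 0.0, 0.0]
ft_force: [-0.6, 0.1, 2.2]
grip_width: 0.001
```

>>> servo_tool:
  motion:
    - [0,0,0,0.0015,0,0,0]
    - [0,0,0,0.003,0,0,0]
    - [0,0,0,0.0045,0,0,0]
    - [0,0,0,0.006,0,0,0]
    - [0,0,0,0.0075,0,0,0]
    - [0,0,0,0.009,0,0,0]
    - [0,0,0,0.0105,0,0,0]
    - [0,0,0,0.012,0,0,0]
    - [0,0,0,0.0135,0,0,0]
    - [0,0,0,0.015,0,0,0]
    - [0,0,0,0.015,0,0,0]

```text
clock: 21.72
position: [0.5313, -0.2161, 0.0537]
ee_rot: [0.995, -0.102, 0.0, 0.0]
ft_force: [-0.5, 1.2, 2.9]
grip_width: 0.001
```

>>> servo_tool:
  motion:
    - [0,0,0,0.0015,0,0,0]
    - [0,0,0,0.003,0,0,0]
    - [0,0,0,0.0045,0,0,0]
    - [0,0,0,0.006,0,0,0]
    - [0,0,0,0.006,0,0,0]

```text
clock: 22.35
position: [0.5313, -0.216, 0.0477]
ee_rot: [0.995, -0.102, 0.0, 0.0]
ft_force: [0.3, 0.5, 4.8]
grip_width: 0.004
```

>>> servo_tool:
  motion:
    - [0,0,0,0.0005,0,0,0]
    - [0,0,0,0.001,0,0,0]
    - [0,0,0,0.001,0,0,0]

```text
clock: 22.72
position: [0.5313, -0.2161, 0.0468]
ee_rot: [0.995, -0.102, 0.0, 0.0]
ft_force: [0.9, 0.9, 5.0]
grip_width: -0.001
```

>>> servo_tool:
  motion:
    - [0,0,0,0.0005,0,0,0]
    - [0,0,0,0.001,0,0,0]
    - [0,0,0,0.001,0,0,0]

```text
clock: 23.1
position: [0.5313, -0.2161, 0.0458]
ee_rot: [0.995, -0.102, 0.0, 0.0]
ft_force: [-0.6, 0.8, 4.2]
grip_width: 0.0
```

>>> servo_tool:
  motion:
    - [0,0,0,0.0005,0,0,0]
    - [0,0,0,0.001,0,0,0]
    - [0,0,0,0.001,0,0,0]

```text
clock: 23.48
position: [0.5313, -0.2161, 0.0448]
ee_rot: [0.995, -0.102, 0.0, 0.0]
ft_force: [-0.3, 0.1, 5.3]
grip_width: -0.002
```

>>> servo_tool:
  motion:
    - [0,0,0,0.0005,0,0,0]
    - [0,0,0,0.001,0,0,0]
    - [0,0,0,0.001,0,0,0]

```text
clock: 23.85
position: [0.5313, -0.2161, 0.0438]
ee_rot: [0.995, -0.102, 0.0, 0.0]
ft_force: [0.1, 1.1, 5.2]
grip_width: 0.002
```

>>> servo_tool:
  motion:
    - [0,0,0,0.0005,0,0,0]
    - [0,0,0,0.001,0,0,0]
    - [0,0,0,0.001,0,0,0]

```text
clock: 24.22
position: [0.5313, -0.2161, 0.0428]
ee_rot: [0.995, -0.102, 0.0, 0.0]
ft_force: [-0.3, 0.4, 4.0]
grip_width: -0.0
```

>>> servo_tool:
  motion:
    - [0,0,0,0.0005,0,0,0]
    - [0,0,0,0.001,0,0,0]
    - [0,0,0,0.001,0,0,0]

```text
clock: 24.6
position: [0.5312, -0.2161, 0.0417]
ee_rot: [0.995, -0.102, 0.0, 0.0]
ft_force: [0.6, 0.9, 4.8]
grip_width: 0.004
```

>>> servo_tool:
  motion:
    - [0,0,0,0.0005,0,0,0]
    - [0,0,0,0.001,0,0,0]
    - [0,0,0,0.001,0,0,0]

```text
clock: 24.98
position: [0.5313, -0.2161, 0.0407]
ee_rot: [0.995, -0.102, 0.0, 0.0]
ft_force: [0.9, -0.0, 3.5]
grip_width: -0.001
```

>>> servo_tool:
  motion:
    - [0,0,0,0.0005,0,0,0]
    - [0,0,0,0.001,0,0,0]
    - [0,0,0,0.001,0,0,0]

```text
clock: 25.35
position: [0.5313, -0.2161, 0.0397]
ee_rot: [0.995, -0.102, 0.0, 0.0]
ft_force: [0.8, 0.1, 4.9]
grip_width: 0.001
```

>>> servo_tool:
  motion:
    - [0,0,0,0.0005,0,0,0]
    - [0,0,0,0.001,0,0,0]
    - [0,0,0,0.001,0,0,0]

```text
clock: 25.72
position: [0.5313, -0.216, 0.0387]
ee_rot: [0.995, -0.102, 0.0, 0.0]
ft_force: [0.6, 0.3, 4.7]
grip_width: 0.005
```

>>> servo_tool:
  motion:
    - [0,0,0,0.0005,0,0,0]
    - [0,0,0,0.001,0,0,0]
    - [0,0,0,0.001,0,0,0]

```text
clock: 26.1
position: [0.5312, -0.2161, 0.0377]
ee_rot: [0.995, -0.102, 0.0, 0.0]
ft_force: [0.8, 0.2, 5.5]
grip_width: 0.002
```

>>> servo_tool:
  motion:
    - [0,0,0,0.0005,0,0,0]
    - [0,0,0,0.001,0,0,0]
    - [0,0,0,0.001,0,0,0]

```text
clock: 26.48
position: [0.5313, -0.2161, 0.0367]
ee_rot: [0.995, -0.102, 0.0, 0.0]
ft_force: [1.1, 1.8, 5.2]
grip_width: 0.001
```

>>> servo_tool:
  motion:
    - [0,0,0,0.0005,0,0,0]
    - [0,0,0,0.001,0,0,0]
    - [0,0,0,0.001,0,0,0]

```text
clock: 26.85
position: [0.5313, -0.2161, 0.0358]
ee_rot: [0.995, -0.102, 0.0, 0.0]
ft_force: [0.6, 0.0, 5.3]
grip_width: -0.004
```

>>> servo_tool:
  motion:
    - [0,0,0,0.0005,0,0,0]
    - [0,0,0,0.001,0,0,0]
    - [0,0,0,0.001,0,0,0]

```text
clock: 27.22
position: [0.5313, -0.2161, 0.0347]
ee_rot: [0.995, -0.102, 0.0, 0.0]
ft_force: [0.5, -0.6, 4.4]
grip_width: 0.0
```

>>> servo_tool:
  motion:
    - [0,0,0,0.0005,0,0,0]
    - [0,0,0,0.001,0,0,0]
    - [0,0,0,0.001,0,0,0]

```text
clock: 27.6
position: [0.5313, -0.2161, 0.0337]
ee_rot: [0.995, -0.102, 0.0, 0.0]
ft_force: [1.0, 0.6, 5.3]
grip_width: -0.002
```

>>> servo_tool:
  motion:
    - [0,0,0,0.0004,0,0,0]
    - [0,0,0,0.0008,0,0,0]
    - [0,0,0,0.0008,0,0,0]

```text
clock: 27.98
position: [0.5313, -0.2161, 0.033]
ee_rot: [0.995, -0.102, 0.0, 0.0]
ft_force: [0.0, 0.7, 5.7]
grip_width: -0.002
```

>>> servo_tool:
  motion:
    - [0,0,0,0.0004,0,0,0]
    - [0,0,0,0.0008,0,0,0]
    - [0,0,0,0.0008,0,0,0]

```text
clock: 28.35
position: [0.5313, -0.2161, 0.0325]
ee_rot: [0.995, -0.102, 0.0, 0.0]
ft_force: [0.4, 1.2, 8.5]
grip_width: -0.002
```

>>> servo_tool:
  motion:
    - [0,0,0,0.0003,0,0,0]
    - [0,0,0,0.0003,0,0,0]

```text
clock: 28.6
position: [0.5312, -0.2161, 0.0323]
ee_rot: [0.995, -0.102, 0.0, 0.0]
ft_force: [-2.0, 0.4, 11.1]
grip_width: -0.001
```

The firm end shows: force up to 11 N and the motion stalling. I let up and back off.

>>> servo_tool:
  motion:
    - [0,0,0,-0.003,0,0,0]
    - [0,0,0,-0.008,0,0,0]
    - [0,0,0,-0.04,0,0,0]
    - [0,0,0,-0.09,0,0,0]
    - [0,0,0,-0.15,0,0,0]
    - [0,0,0,-0.15,0,0,0]
    - [0,0,0,-0.15,0,0,0]
    - [0,0,0,-0.15,0,0,0]

```text
clock: 29.6
position: [0.5302, -0.2158, 0.1801]
ee_rot: [0.995, -0.102, -0.001, -0.0]
ft_force: [-0.1, 1.2, 0.0]
grip_width: 0.0
```

Run:
```python
from pk import *
im,P=top("wrist",.531,-.2155);cv2.imwrite("pics/w5.png",im[100:300,200:440].repeat(2,0).repeat(2,1))
o=monitor.get_obs();print(o["position"],o["ft_force"],o["clock"])
# pack top plane near bay centre, all colours
m=(np.hypot(P[...,0]-.531,P[...,1]+.2155)<.012);q=P[m];print("centre z",np.percentile(q[:,2],[5,50,95]).round(4))
A=np.c_[q[:,:2],np.ones(len(q))];print("tilt",np.linalg.lstsq(A,q[:,2],rcond=None)[0][:2].round(3))
i=eyes.camera_info("side");im,d=eyes.camera("side");P=cloud(d,np.array(i["intrinsics"]),np.linalg.inv(i["extrinsics"]))
m=(np.hypot(P[...,0]-.4955,P[...,1]-.1625)<.015);print("charger well floor z",np.percentile(P[m][:,2],[5,50,95]).round(4))
from workcell import models
eyes.camera("scene");T=np.linalg.inv(eyes.camera_info("scene")["extrinsics"])
for t in ["cat","stove","chaise"]:
    print(t,[(np.round(T[:3,:3]@x["point"]+T[:3,3],3).tolist(),round(x["confidence"],2)) for x in models.boxes_of("scene",t)[:3]])
```

```text
wrist 1931 z [0.1037 0.1045 0.1053] [ 530.6 -216.5] [57.1 34.8] 77.6
[ 0.53031603 -0.21589391  0.18025384] [-0.29682106 -0.01264501 -0.2451633 ] 29.65
centre z [0.1047 0.2624 0.3024]
tilt [0.133 4.283]
charger well floor z [0.0418 0.043  0.0443]
cat [([0.534, -0.012, 0.028], 0.75)]
stove [([0.606, -0.352, 0.048], 0.97)]
chaise [([0.716, -0.035, 0.035], 0.62)]
```

View pics/w5.png

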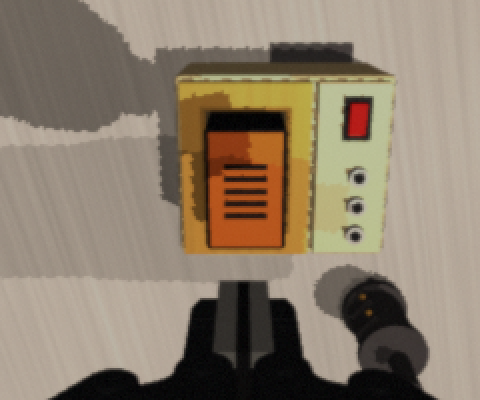

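The pack came back up (top at 104.5 mm), so the catch did not take. The pieces are where they were, and the charger's floor is raised (43 mm). I'll press again a bit more firmly at the end, then let up slowly while watching the force.

>>> servo_tool:
  motion:
    - [0,0.0005,0,0.06,0,0,0]
    - [0,0.0005,0,0.1,0,0,0]
    - [0,0.0005,0,0.107,0,0,0]
    - [0,0.0005,0,0.1095,0,0,0]
    - [0,0.0005,0,0.1115,0,0,0]
    - [0,0.0005,0,0.1135,0,0,0]
    - [0,0.0005,0,0.1155,0,0,0]
    - [0,0.0005,0,0.118,0,0,0]
    - [0,0.0005,0,0.1205,0,0,0]
    - [0,0.0005,0,0.123,0,0,0]
    - [0,0.0005,0,0.1255,0,0,0]
    - [0,0.0005,0,0.128,0,0,0]
    - [0,0.0005,0,0.1305,0,0,0]
    - [0,0.0005,0,0.133,0,0,0]
    - [0,0.0005,0,0.1355,0,0,0]
    - [0,0.0005,0,0.138,0,0,0]
    - [0,0.0005,0,0.14,0,0,0]
    - [0,0.0005,0,0.142,0,0,0]
    - [0,0.0005,0,0.1435,0,0,0]
    - [0,0.0005,0,0.1435,0,0,0]

```text
clock: 32.4
position: [0.5318, -0.2162, 0.0383]
ee_rot: [0.995, -0.102, 0.0, 0.0]
ft_force: [2.7, -1.7, 5.5]
grip_width: 0.003
```

>>> servo_tool:
  motion:
    - [0,0,0,0.001,0,0,0]
    - [0,0,0,0.002,0,0,0]
    - [0,0,0,0.003,0,0,0]
    - [0,0,0,0.0035,0,0,0]
    - [0,0,0,0.0035,0,0,0]

```text
clock: 33.02
position: [0.5319, -0.2163, 0.0349]
ee_rot: [0.995, -0.102, 0.0, 0.0]
ft_force: [2.4, -1.5, 4.2]
grip_width: -0.002
```

>>> servo_tool:
  motion:
    - [0,0,0,0.0005,0,0,0]
    - [0,0,0,0.001,0,0,0]
    - [0,0,0,0.0015,0,0,0]
    - [0,0,0,0.0015,0,0,0]

```text
clock: 33.52
position: [0.5319, -0.2162, 0.0334]
ee_rot: [0.995, -0.102, 0.0, 0.0]
ft_force: [3.0, -0.8, 5.4]
grip_width: -0.001
```

>>> servo_tool:
  motion:
    - [0,0,0,0.0004,0,0,0]
    - [0,0,0,0.0008,0,0,0]
    - [0,0,0,0.0008,0,0,0]
    - [0,0,0,0.0008,0,0,0]

```text
clock: 34.02
position: [0.5322, -0.2163, 0.0329]
ee_rot: [0.995, -0.102, 0.001, 0.0]
ft_force: [3.1, -1.7, 7.3]
grip_width: 0.003
```

>>> servo_tool:
  motion:
    - [0,0,0,0.0004,0,0,0]
    - [0,0,0,0.0005,0,0,0]
    - [0,0,0,0.0005,0,0,0]

```text
clock: 34.4
position: [0.5324, -0.2164, 0.0325]
ee_rot: [0.995, -0.102, 0.001, 0.0]
ft_force: [3.4, -1.4, 7.1]
grip_width: -0.002
```

>>> servo_tool:
  motion:
    - [0,0,0,0.0004,0,0,0]
    - [0,0,0,0.0004,0,0,0]
    - [0,0,0,0.0004,0,0,0]

```text
clock: 34.78
position: [0.5325, -0.2164, 0.0324]
ee_rot: [0.995, -0.102, 0.001, 0.0]
ft_force: [3.2, -0.7, 8.2]
grip_width: -0.003
```

>>> servo_tool:
  motion:
    - [0,0,0,0.0004,0,0,0]
    - [0,0,0,0.0006,0,0,0]
    - [0,0,0,0.0006,0,0,0]

```text
clock: 35.15
position: [0.5325, -0.2164, 0.032]
ee_rot: [0.995, -0.102, 0.001, 0.0]
ft_force: [1.2, -0.0, 12.5]
grip_width: 0.004
```

>>> servo_tool:
  motion:
    - [0,0,0,0.0001,0,0,0]
    - [0,0,0,0.0002,0,0,0]
    - [0,0,0,0.0002,0,0,0]

```text
clock: 35.52
position: [0.5325, -0.2164, 0.0319]
ee_rot: [0.995, -0.102, 0.001, 0.0]
ft_force: [0.8, -0.2, 12.1]
grip_width: -0.001
```

>>> servo_tool:
  motion:
    - [0,0,0,-0.001,0,0,0]
    - [0,0,0,-0.002,0,0,0]
    - [0,0,0,-0.003,0,0,0]
    - [0,0,0,-0.004,0,0,0]
    - [0,0,0,-0.004,0,0,0]

```text
clock: 36.15
position: [0.532, -0.2162, 0.035]
ee_rot: [0.995, -0.102, 0.0, 0.0]
ft_force: [2.7, -1.2, 5.1]
grip_width: -0.002
```

>>> servo_tool:
  motion:
    - [0,0,0,-0.001,0,0,0]
    - [0,0,0,-0.002,0,0,0]
    - [0,0,0,-0.003,0,0,0]
    - [0,0,0,-0.004,0,0,0]
    - [0,0,0,-0.004,0,0,0]

```text
clock: 36.78
position: [0.5317, -0.2162, 0.0389]
ee_rot: [0.995, -0.102, 0.0, 0.0]
ft_force: [2.4, -1.5, 4.6]
grip_width: -0.003
```

Still about 5 N of spring force at 7 mm above the end, so it is not locked. I'll measure the actual depth with the wrist camera while the tips rest on the pack.

```bash
cat > dep.py <<'E'
from pk import *
o=monitor.get_obs();im,d=eyes.camera("wrist");i=eyes.camera_info("wrist")
T=np.eye(4);Rm=R.from_quat(o["ee_rot"]).as_matrix();T[:3,:3]=Rm;T[:3,3]=o["position"];T=T@np.array(i["tool_from_camera"])
P=cloud(d,np.array(i["intrinsics"]),T);h=cv2.cvtColor(im,cv2.COLOR_BGR2HSV)
# supply frame
a=np.radians(-11.6);B=np.array([[np.cos(a),np.sin(a)],[-np.sin(a),np.cos(a)]])
L=(P[...,:2]-[.5311,-.2158])@B.T
m=(abs(L[...,0])<.013)&(L[...,1]>.014)&(L[...,1]<.024)&(P[...,2]<.12)
r=(L[...,0]>.045)&(L[...,0]<.065)&(abs(L[...,1])<.04)&(abs(P[...,2]-.074)<.006)
print("pack top z",np.percentile(P[m][:,2],[10,50,90]).round(4),m.sum(),"box top",np.percentile(P[r][:,2],[10,50,90]).round(4),r.sum(),"TCP",o["position"].round(4),o["ft_force"].round(1),o["clock"])
q=P[m];A=np.c_[L[m],np.ones(len(q))];c=np.linalg.lstsq(A,q[:,2],rcond=None)[0];print("tilt",c.round(3))
cv2.imwrite("pics/"+sys.argv[1]+".png",cv2.resize(im[120:300,200:440],None,fx=3,fy=3))
E
python3 dep.py d1
```

```text
pack top z [0.0708 0.0716 0.0723] 811 box top [0.0731 0.0741 0.0774] 3927 TCP [ 0.5317 -0.2162  0.0389] [ 2.4 -1.5  4.6] 36.775
tilt [ 0.016 -0.074  0.073]
```

View pics/d1.png

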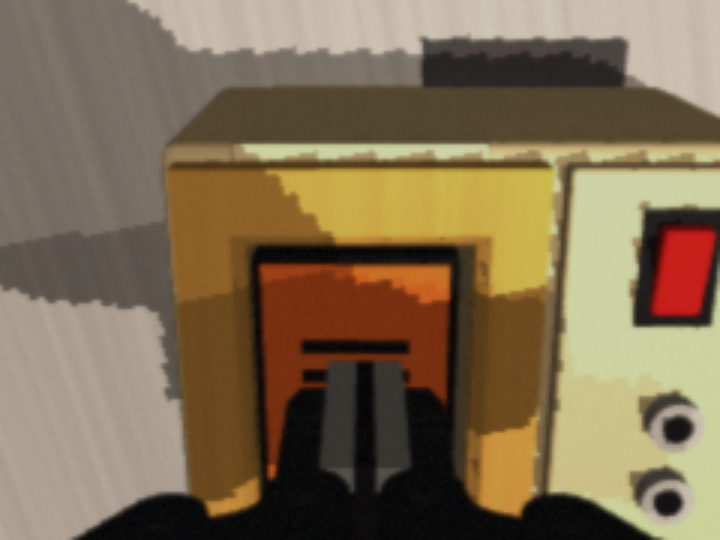

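```bash
cat >> dep.py <<'E'
og=(h[...,0]>5)&(h[...,0]<18)&(h[...,1]>170)
for ylo,yhi in [(-.026,0),(0,.012),(.012,.026)]:
    for xlo,xhi in [(-.016,-.009),(-.009,.009),(.009,.016)]:
        k=og&(L[...,0]>xlo)&(L[...,0]<xhi)&(L[...,1]>ylo)&(L[...,1]<yhi)&(P[...,2]<.12)
        if k.sum()>15: print("cell",(xlo,ylo),k.sum(),P[k][:,2].mean().round(5))
k=og&(abs(L[...,0])<.03)&(abs(L[...,1])<.045)&(P[...,2]<.12)&(P[...,2]<.0735 if np.median(P[m][:,2])<.0733 else True)
print("L extents",np.percentile(L[k],[1,99],axis=0).round(4).tolist())
t=cloud(d,np.array(i["intrinsics"]),np.array(i["tool_from_camera"]))
for lo,hi in [(.008,.02),(.02,.035),(.035,.06)]:
    for s in (-1,1):
        k=(t[...,0]*s>lo)&(t[...,0]*s<hi)&(t[...,1]>-.04)&(t[...,1]<.06)&(t[...,2]<-.043)&(d>0.05)&(im.max(2)<60)
        if k.sum(): print("gripper low pt x",s*lo,"z",np.percentile(t[k][:,2],99).round(4),k.sum())
E
python3 dep.py d2
```

```text
pack top z [0.0708 0.0716 0.0723] 800 box top [0.073  0.074  0.0775] 3942 TCP [ 0.5317 -0.2162  0.0388] [2.6 0.1 4.8] 36.825
tilt [ 0.036 -0.072  0.073]
cell (-0.016, -0.026) 23 0.07123
cell (-0.016, 0) 200 0.07371
cell (-0.009, 0) 146 0.07222
cell (0.009, 0) 208 0.07251
cell (-0.016, 0.012) 303 0.07137
cell (-0.009, 0.012) 754 0.07157
cell (0.009, 0.012) 289 0.07193
L extents [[-0.0295, -0.0197], [0.0287, 0.0427]]
gripper low pt x -0.008 z -0.047 4383
gripper low pt x 0.008 z -0.0477 4211
gripper low pt x -0.02 z -0.0792 4215
gripper low pt x 0.02 z -0.0797 4350
gripper low pt x -0.035 z -0.0895 7456
gripper low pt x 0.035 z -0.0897 7101
```

>>> servo_tool:
  motion:
    - [0,0,0,-0.001,0,0,0]
    - [0,0,0,-0.002,0,0,0]
    - [0,0,0,-0.002,0,0,0]

```text
clock: 37.25
position: [0.5309, -0.2158, 0.0402]
ee_rot: [0.995, -0.102, -0.001, -0.0]
ft_force: [-0.1, -0.6, -1.0]
grip_width: 0.002
```

```bash
python3 dep.py d3 | grep -v gripper
```

```text
pack top z [0.0715 0.0723 0.073 ] 794 box top [0.0731 0.074  0.0775] 3932 TCP [ 0.5309 -0.2158  0.0402] [-0.1 -0.6 -1. ] 37.25
tilt [-0.021 -0.068  0.074]
cell (0.009, -0.026) 16 0.07205
cell (-0.016, 0) 207 0.07306
cell (-0.009, 0) 145 0.07276
cell (0.009, 0) 235 0.0757
cell (-0.016, 0.012) 290 0.07262
cell (-0.009, 0.012) 751 0.07226
cell (0.009, 0.012) 300 0.07243
L extents [[-0.0295, -0.0203], [0.0288, 0.043]]
```

The force is now zero with the pack top staying at 72 mm (1.8 mm below the mouth): this time the catch holds. I retreat and verify.

>>> servo_tool:
  motion:
    - [0,0,0,-0.005,0,0,0]
    - [0,0,0,-0.03,0,0,0]
    - [0,0,0,-0.08,0,0,0]
    - [0,0,0,-0.14,0,0,0]
    - [0,0,0,-0.14,0,0,0]
    - [0,0,0,-0.14,0,0,0]
    - [0,0,0,-0.14,0,0,0]
    - [0,0,0,-0.14,0,0,0]
    - [0,0,0,-0.14,0,0,0]

```text
clock: 38.42
position: [0.5315, -0.216, 0.1802]
ee_rot: [0.995, -0.102, -0.0, -0.0]
ft_force: [-0.5, 0.5, -0.3]
grip_width: -0.003
```

```bash
python3 dep.py d4 | grep -v gripper
python3 - <<'E'
from pk import *
top("wrist",.531,-.2155,.035)
i=eyes.camera_info("side");im,d=eyes.camera("side");P=cloud(d,np.array(i["intrinsics"]),np.linalg.inv(i["extrinsics"]))
m=(np.hypot(P[...,0]-.4955,P[...,1]-.1625)<.015);print("charger floor z",np.median(P[m][:,2]).round(4))
m=(np.hypot(P[...,0]-.531,P[...,1]+.2155)<.012);print("supply pack top z (side)",np.percentile(P[m][:,2],[10,50,90]).round(4))
E
```

```text
pack top z [0.0714 0.0722 0.073 ] 252 box top [0.073  0.074  0.0776] 1441 TCP [ 0.5315 -0.216   0.1802] [-0.5  0.5 -0.3] 38.425
tilt [ 0.003 -0.004  0.072]
cell (-0.016, -0.026) 141 0.07234
cell (-0.009, -0.026) 326 0.07228
cell (0.009, -0.026) 158 0.07216
cell (-0.016, 0) 78 0.07232
cell (-0.009, 0) 153 0.07238
cell (0.009, 0) 74 0.07213
cell (-0.016, 0.012) 95 0.07221
cell (-0.009, 0.012) 237 0.07223
cell (0.009, 0.012) 85 0.07226
L extents [[-0.0293, -0.0434], [0.0222, 0.0368]]
wrist 1594 z [0.0713 0.0722 0.0731] [ 530.3 -216.6] [57.4 34.4] 79.2
charger floor z 0.043
supply pack top z (side) [0.0733 0.2425 0.3227]
```

The pack is level, with its top at 72.2 mm (underside about 60 mm below the mouth), and held with nothing touching it. The charger's floor is raised. Handing in.

```bash
python3 -c "
from workcell import ticket;print(ticket.hand_in())"
```

```text
the job is handed in; nothing more can be done
None
```

The pack is out of the charger and locked down in the lighting supply. I handed the job in at about 38.5 s of the 58 s allowed, and no verdict was reported.

**What I did:**
- **Charger:** I pressed the pack until I felt the end of the stroke, at about 10 N on the wrist. The catch let go, and I gripped the pack and lifted it out.
- **Supply:** I stood the pack on the raised floor and pressed it down. The first press, to about 11 N, did not lock and the pack rose again. A second press, to about 12.5 N, did. Adding the pack's weight of about 2.6 N, I estimate the peak force on the supply at 15 N, under the 18 N limit. I only read the force at the end of each move, so I could have missed a brief peak.

**Last checks:**
- **Pack:** its top is level at 72.2 mm, so the underside is about 60 mm below the mouth and the carriage about 32 mm deep. It sits within about 1.5 mm of my estimate of the well's centre.
- **Charger:** its floor is raised, measured at 43 mm (42.5 mm expected).
- **Robot:** it is clear of everything, 0.18 m up, with no force on the wrist.
- **Dolls' house pieces:** within about 4 mm of where they started. I checked them after the first supply press, but not again after the second.

**What disagreed:**
- **Fingertips:** the cameras put the real fingertips about 34 mm behind the stated TCP, so my first attempt to press stopped short in the air. I used the measured offset from then on.
- **Side camera:** at the end it could not measure the locked pack because the gripper was in the way. The final pack figures come from the wrist camera alone.

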